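# Start the scroll saw: power, extractor, saw

### The job

Get the scroll saw running by pressing with closed fingertips, in this order: on the bench power block push the raised end of the rocker fully down; on the dust extractor's starter press the flat round start button all the way in, hold it there for about two seconds and let it come back out; then on the saw's loose control box press the larger square key fully in, where it stays. Do not press the mushroom-shaped stop button or the smaller square key, and press no button or key too early. Only press: do not lift or shove the control box, and leave the glue bottle, wood offcut and tape measure where they are.

Things in the scene. Friction and masses are not known exactly. Their poses are not given: they have to be found in the camera images.
- power_block: Grey power block screwed to the bench, 200 (x) x 90 (y) x 50 mm high; origin at the centre of its underside. Towards -x: two white sockets at x = -73 and -25 mm, a black plug in the outer one (34 mm square, top 87 mm above the bench). Towards +x: a large rocker, pivot at x = +50 mm, z = 60 mm. The three boxes swap places between runs; their x points away from the robot within 0.5 rad.
- rocker_end (a point): Press point on top of the raised end of the rocker (grey paddle 66 mm long along the block's x, 34 mm wide, 8 mm thick), 24 mm from its pivot, on the end away from the sockets. Moves with it: about 71 mm above the bench when off, 64 mm when on. A black frame around it stands 58 mm above the bench beside it, 54 mm at its ends.
- rocker (a joint): Rocker angle, rad: 0 = off (raised end up), 0.28 = fully on (that end down). Starts at 0 to 0.03. Stays wherever it is left by stiff friction; needs about 4 N at the press point.
- starter: Black starter box of the dust extractor, screwed to the bench, 170 (x) x 90 (y) x 55 mm high; origin at the centre of its underside. At x = +45 mm a flat round start button, at x = -40 mm a mushroom-shaped stop button, both grey.
- start_top (a point): Centre of the top of the flat round start button (32 mm across, standing 68 mm above the bench, surrounded by a flat steel rim 58 mm above the bench).
- start_button (a joint): Travel of the start button, m: 0 = out, 0.006 = fully in. Springs back out; takes about 1 N to start and 5 N to be fully in.
- stop_top (a point): Centre of the top of the mushroom-shaped stop button (50 mm across, 81 mm above the bench). Not to be pressed.
- stop_button (a joint): Travel of the mushroom stop button, m: 0 = out, 0.006 = fully in (5 N). Must stay out.
- saw_box: The saw's aluminium control box, standing loose on rubber feet on the bench, about 0.75 kg, 160 (x) x 100 (y) x 50 mm high; origin at the centre of its underside. At x = -35 mm a larger square key, at x = +45 mm a smaller square key, both black.
- run_top (a point): Centre of the top of the larger square key (40 x 40 mm), 59 mm above the bench when out, 53 mm when in.
- run_key (a joint): Travel of the larger key, m: 0 = out, 0.006 = fully in. Starts at 0 to 0.001. Stays where it is left by friction; needs about 4 N to move.
- small_top (a point): Centre of the top of the smaller square key (20 x 20 mm), 59 mm above the bench. Not to be pressed.
- small_key (a joint): Travel of the smaller key, m: 0 = out, 0.006 = fully in (5 N). Must stay out.
- glue: White glue bottle, 54 mm across, 130 mm tall, standing loose beyond the boxes; origin at the centre of its underside. Leave alone.
- offcut: Dark wood offcut 110 x 50 x 38 mm high, lying loose beyond the boxes; origin at the centre of its underside. Leave alone.
- tape: Yellow tape measure 68 x 36 x 60 mm high, standing loose on the robot's side of the boxes; origin at the centre of its underside. Leave alone.
Not all that is in view belongs to the job. Leave any yellow look-alike of the power_block alone.

How it is judged:
By the outcome, as a careful person would: the job done as asked, in the order asked, and still so for the second after the job is handed in, with the robot touching nothing.
It also fails if it takes over 69 s, if anything falls off the work surface, if the arm or the gripper's body presses on something with over 40 N, if the wrist force passes 120 N, or if a joint passes its speed limit or range.

### The arm

A 6-joint arm with a two-finger parallel gripper is mounted at the origin on the work surface. World frame = base frame: x ahead of the robot, y to its left, z up, the work surface at z = 0. Lengths are in mm, angles in rad, forces in N, time in s.
With the tool pointing down it reaches from about 275 to 750 mm from the base axis. Payload 10.2 kg.
Tool frame: the origin (TCP) lies on the front face of the gripper's body, between the roots of the fingers; the fingertips stand 73 mm ahead of it and the grasp point (between the pads) lies 54 mm ahead of it; z points along the fingers, y is the line along which they close (so a half turn about z gives the same grasp; the last joint's range is limited). The gripper opens to 85 mm and grips with 20 to 120 N. Pads are 22 mm wide; open, the fingers measure 114 mm over their backs; the gripper's body (76 mm by 85 mm) begins 54 mm behind the grasp point. The pads swing forward as they close: fully open they stand 13 mm farther back than shut.
Start: joints at [-1.545, 0.313, 1.498, -0, 1.331, -0.223], TCP at [129.263, -508.845, 303.894] pointing down, gripper open.
Joint ranges: [-2.94, 2.94], [-0.97, 2.17], [0.19, 2.56], [-1.23, 4.37], [0.02, 3.11], [-2.88, 2.88]. Speed limits (rad/s): [2.39, 2.39, 3.01, 3.14, 3.14, 3.14].

### API

Orientations are given as a unit quaternion [w, x, y, z].
In Python, from rig import * gives the robot as it stands.
- The arm moves only by the tool step_arm, never from a script. Its argument "plan" is a list of rows, each an object with "offset": the shift along the tool's x, y, z in cm, a list of three; "rot": the turn, a rotation vector about the tool's x, y, z in degrees, a list of three; "gripper": the finger opening in cm, from 0 to 8.54. In form: [{"offset": [x, y, z], "rot": [wx, wy, wz], "gripper": gripper}, ...]. A call has 1 to 12 rows; each row is the pose to reach, as a shift and turn from the pose commanded when the call began, along the tool's axes at that moment; what a row does not reach only later rows make up. A row lasts 1/10 s, in which the tool goes at most 50 mm and 8.59 degrees, less where a joint would pass 70% of its speed; a pose out of reach is approached as far as the arm can. A call with a gripper value outside its range is refused whole. The fingers move at their own pace and stop on an object; "squeeze" is the grip in N (left out, the last holds). Time passes only in rows, so rows that repeat a pose let the fingers close. It gives the time, the measured TCP pose, the force, the opening and the grip force at its end, in the units of the state.
- sense(): the state, without advancing time (a new reading comes with each control period).
- capture(name): name is "scene" or "side" or "wrist"; returns a dict with "color" (384x512x3 uint8, red, green, blue), "depth" (384x512 float32, mm along the optical axis (not along the pixel's ray), 0 where there is no reading), "vertical_fov" (degrees; the focal length in pixels is half the picture's height over the tangent of half this angle, whatever the lens; pixels are square), "cx", "cy" (the principal point, pixels), "rvec" (rotation vector, rad) and "tvec" (3), from world to camera coordinates, as OpenCV has them; the wrist camera has in their place "mount" (4x4, takes a point from camera to tool coordinates, whose origin is the TCP and whose axes are the flange's). Camera axes: x right, y down, z forward; pixel columns grow to the right and rows downward; lengths in mm; the calibration is good to about 2 mm. A picture is of the moment at which its call begins: read the wrist's pose just before it.
- finish_job(): hands the job in; it is judged then, once.
The state is a dict: "time_s": time; "joints": joint angles; "dq": joint speeds; "tau": joint torques, N m; "eef_pos": TCP position; "ee_rot": TCP orientation; "force": force on the tool from outside, world axes, zero at the start; "wrist_torque": the same for the moment, N m; "grip_width": opening from 0.0 (shut) to 1.0 (fully open); "grip_force": force on a finger pad.
Only numpy, scipy, OpenCV 4.12 (cv2) and the standard library are available. Lean on these libraries where they do the work, as an engineer would, in place of code of your own. Each camera call takes 0.05 s, during which the arm holds its last target. There are 200 camera calls.

## Working session

There is one attempt and no reset: what is moved stays moved. The work goes in short steps, Python scripts to look and compute and a tool call to move; the robot and the scene stay as the last step left them, time stands still between calls to the robot, and variables do not carry over. Pictures are saved under pics/ and viewed, at most 10 in all, crops included, and the job is handed in when it is done.

Besides the shell and the picture viewer there is one more tool, called by a JSON object that holds its "method" and its "body", one argument or row to a line. step_arm: Moves the arm, as the interface text tells. Its arguments: {"type":"object","properties":{"plan":{"type":"array"},"squeeze":{"type":"number"}},"required":["plan"]}

```bash
mkdir -p pics
cat > h.py <<'E'
from rig import *
import numpy as np, cv2
from scipy.spatial.transform import Rotation as R
def pts(c):
    d=c["depth"]; h,w=d.shape; f=h/2/np.tan(np.radians(c["vertical_fov"])/2)
    v,u=np.mgrid[:h,:w]
    P=np.stack([(u-c["cx"])*d/f,(v-c["cy"])*d/f,d],-1)
    if "mount" in c:
        s=c["s"]; q=s["ee_rot"]; Rt=R.from_quat([q[1],q[2],q[3],q[0]]).as_matrix()
        M=np.array(c["mount"]); P=P@M[:3,:3].T+M[:3,3]
        P=P@Rt.T+np.array(s["eef_pos"])
    else:
        Rm=cv2.Rodrigues(np.array(c["rvec"],float))[0]
        P=(P-np.array(c["tvec"]).ravel())@Rm
    P[d==0]=np.nan
    return P
def cap(n):
    s=sense(); c=capture(n); c["s"]=s; return c
E
python3 - <<'E'
from h import *
import pickle
s=sense(); print(s)
a=cap("scene");b=cap("side")
pickle.dump((a,b),open("c0.pkl","wb"))
cv2.imwrite("pics/scene0.png",cv2.resize(a["color"][:,:,::-1],(800,600)));cv2.imwrite("pics/side0.png",b["color"][:,:,::-1])
E
```

```text
{'time_s': 0.0, 'joints': array([-1.54538276e+00,  3.13485472e-01,  1.49846779e+00,  1.13819252e-05,
        1.33100140e+00, -2.23387400e-01]), 'dq': array([ 6.01420669e-05, -1.37381625e-03, -4.11397523e-04, -1.13364371e-04,
       -1.31852226e-03,  1.91643140e-04]), 'tau': array([-5.77589199e-04, -4.12261534e+01, -2.59743655e+01, -2.10795697e-04,
        4.15896939e-03,  1.10229581e-05]), 'eef_pos': array([ 129.26923508, -508.65989394,  303.3053029 ]), 'ee_rot': array([-6.77124133e-04,  9.92272171e-01,  1.24078501e-01,  7.28006009e-05]), 'force': array([ 0.54612806,  0.02794918, -1.03648052]), 'wrist_torque': array([ 0.01272567,  0.01931414, -0.02522167]), 'grip_force': 0.0, 'grip_width': 0.9983297679188524}
```

View pics/scene0.png

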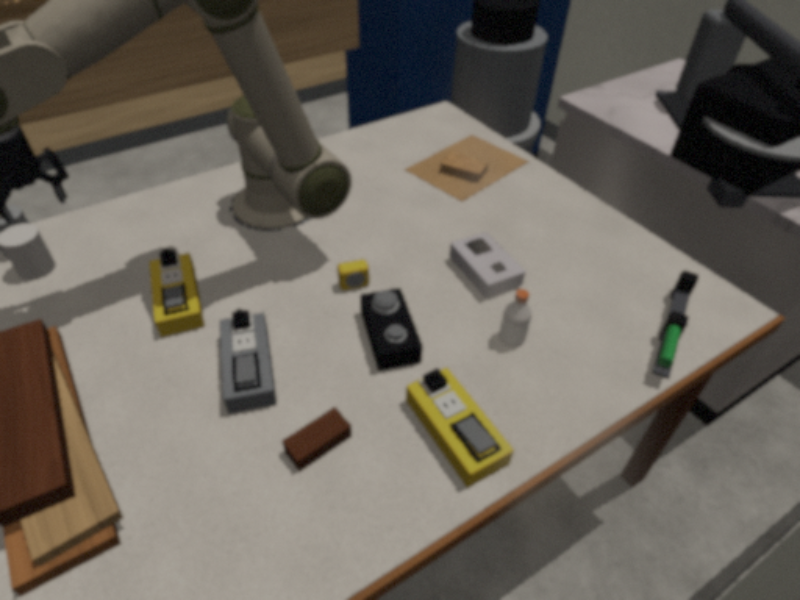

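View pics/side0.png

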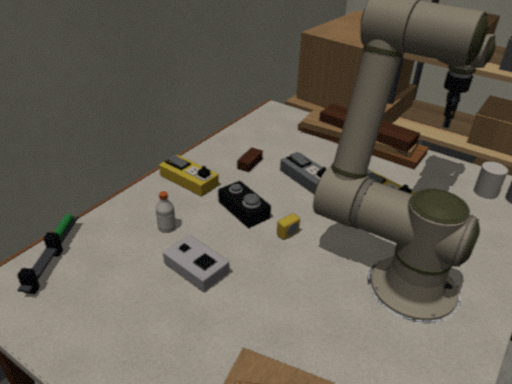

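The scene view (800x600) shows the grey power block at (247,360), the starter at (390,328) with its mushroom nearest the robot, and the saw box at (487,263). Yellow decoys are at (175,290) and (458,425), and the tape is at (353,275). I'll fit the boxes from the depth data.

```bash
cat > fit.py <<'E'
from h import *
def fit(P,cx,cy,zt,r=150,tol=6):
    m=(np.hypot(P[...,0]-cx,P[...,1]-cy)<r)&(abs(P[...,2]-zt)<tol)
    m=m.astype(np.uint8); n,l,st,ce=cv2.connectedComponentsWithStats(m)
    k=1+np.argmax(st[1:,4]); q=P[l==k]
    (c,s,a)=cv2.minAreaRect(q[:,:2].astype(np.float32))
    B=cv2.boxPoints((c,s,a)); e=[B[1]-B[0],B[2]-B[1]]; e=max(e,key=np.linalg.norm); e=e*np.sign(e[0])
    return np.array(c),sorted(s),np.arctan2(e[1],e[0]),np.median(q[:,2]),len(q)
E
python3 - <<'E'
from fit import *
import pickle
a,b=pickle.load(open("c0.pkl","rb"))
for nm,c,px in (("scene",a,dict(power=(247,385,50),start=(388,330,55),saw=(500,272,50))),("side",b,None)):
    P=pts(c)
    print(nm,"table z",np.nanmedian(P[...,2]))
    if px: cen={k:(P[int(v[1]*.64),int(v[0]*.64)],v[2]) for k,v in px.items()}
    for k,(p,z) in cen.items(): print(k,p.round(),*fit(P,p[0],p[1],z))
E
```

```text
scene table z 1.0725136066357157
power [ 560. -299.   51.] [ 500.34664917 -280.29995728] [90.07320404052734, 170.38258361816406] -0.3180125 51.20590141916383 1060
start [597. -25.  72.] [560.42260742   2.55229187] [90.62666320800781, 171.2692108154297] -0.31995544 55.83702294009729 937
saw [566. 287.  49.] [508.25802612 292.05639648] [100.48509216308594, 161.5269775390625] -0.08714548 50.72055359548899 751
side table z 2.996409256896171
power [ 560. -299.   51.] [ 502.14328003 -276.82458496] [94.09759521484375, 167.12673950195312] -0.32398093 51.39518733762173 423
start [597. -25.  72.] [559.99041748   6.15757751] [92.17943572998047, 175.68478393554688] -0.3117986 56.031570925798356 748
saw [566. 287.  49.] [509.29888916 297.00061035] [103.06820678710938, 162.71263122558594] -0.1100973 50.755428346080976 1380
```

```bash
cat > go.py <<'E'
from h import *
def go(x,y,z,yaw):
    """offset cm and rot deg (tool axes) to TCP x,y,z pointing down with tool x at yaw"""
    s=sense(); q=s["ee_rot"]; r=R.from_quat([q[1],q[2],q[3],q[0]])
    t=R.from_euler('z',yaw)*R.from_rotvec([np.pi,0,0])
    print("off",(r.inv().apply(np.array([x,y,z])-s["eef_pos"])/10).round(2),"rot",np.degrees((r.inv()*t).as_rotvec()).round(2),"t",round(s["time_s"],2),"F",s["force"].round(1),"pos",np.round(s["eef_pos"],1))
E
python3 -c "
from go import *
go(480,-270,310,-.32); print(capture('wrist')['mount'])"
```

```text
off [ 39.87 -14.5   -0.63] rot [-0.07  0.   32.59] t 0.1 F [-0.1 -0.7  0.7] pos [ 129.3 -508.7  303.4]
[[-1.06785656e-03 -9.63996087e-01 -2.65914278e-01  6.87844803e+01]
 [ 9.99999209e-01 -1.20606768e-03  3.56463770e-04  7.06574476e-01]
 [-6.64340295e-04 -2.65913687e-01  9.63996613e-01 -7.09817377e+01]
 [ 0.00000000e+00  0.00000000e+00  0.00000000e+00  1.00000000e+00]]
```

{"method": "step_arm", "body": {
  "plan": [
    {"offset": [4, -1.45, 0], "rot": [0, 0, 4], "gripper": 0},
    {"offset": [8, -2.9, 0], "rot": [0, 0, 8], "gripper": 0},
    {"offset": [12, -4.4, 0], "rot": [0, 0, 12], "gripper": 0},
    {"offset": [16, -5.8, -0.3], "rot": [0, 0, 16], "gripper": 0},
    {"offset": [20, -7.3, -0.3], "rot": [0, 0, 20], "gripper": 0},
    {"offset": [24, -8.7, -0.6], "rot": [0, 0, 24], "gripper": 0},
    {"offset": [28, -10.2, -0.6], "rot": [0, 0, 28], "gripper": 0},
    {"offset": [32, -11.6, -0.6], "rot": [0, 0, 32.6], "gripper": 0},
    {"offset": [36, -13.1, -0.6], "rot": [0, 0, 32.6], "gripper": 0},
    {"offset": [39.9, -14.5, -0.6], "rot": [0, 0, 32.6], "gripper": 0},
    {"offset": [39.9, -14.5, -0.6], "rot": [0, 0, 32.6], "gripper": 0},
    {"offset": [39.9, -14.5, -0.6], "rot": [0, 0, 32.6], "gripper": 0}
  ]
}}

```text
time_s: 1.35
eef_pos: [480.4, -269.7, 309.4]
ee_rot: [-0.0, 0.987, -0.159, -0.0]
force: [0.4, -0.4, 0.2]
grip_width: 0.002
grip_force: 0.0
```

Run:
```python
from fit import *
import pickle
c=cap("wrist"); pickle.dump(c,open("w1.pkl","wb")); P=pts(c)
print(c["s"]["eef_pos"],c["s"]["time_s"],c["s"]["grip_width"])
cv2.imwrite("pics/w1.png",c["color"][:,:,::-1])
print(fit(P,490,-277,51)); print("rocker",fit(P,545,-295,66,60,7)); print("plug",fit(P,430,-250,87,90,5))
c=cap("scene"); P=pts(c); print(fit(P,490,-277,51))
```

```text
[ 480.43986339 -269.66496543  309.42650664] 1.35 0.0017011085453411577
(array([ 488.18475342, -275.87402344]), [90.0240478515625, 197.44741821289062], np.float32(-0.3217287), np.float64(50.96549893753536), 7705)
rocker (array([ 535.19445801, -291.47332764]), [46.04668426513672, 65.21739196777344], np.float32(-0.30248857), np.float64(64.94097160035324), 1767)Traceback (most recent call last):
  File "<stdin>", line 6, in <module>
  File "fit.py", line 5, in fit
    k=1+np.argmax(st[1:,4]); q=P[l==k]
        ~~~~~~~~~^^^^^^^^^^
    return _wrapfunc(a, 'argmax', axis=axis, out=out, **kwds)
    return bound(*args, **kwds)
ValueError: attempt to get argmax of an empty sequence
```

View pics/w1.png

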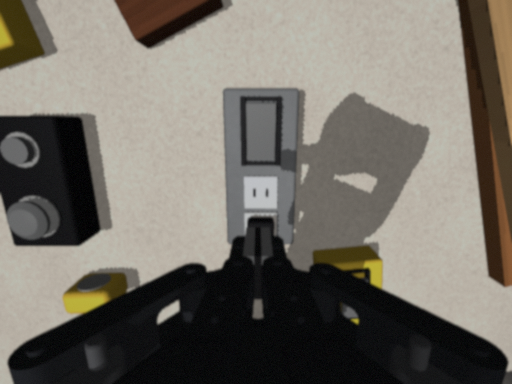

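The wrist view shows the power block straight ahead. The rocker is at (262,130) on the far end and the sockets are towards the robot at (260,192). The starter's start button is at (18,150) and its mushroom at (32,217).

```bash
python3 -c "
from go import *
go(559.6,-299.9,160,-.32)"
```

```text
off [ 8.51  0.3  14.96] rot [ 0.    0.04 -0.  ] t 1.4 F [ 0.4  0.1 -0.3] pos [ 479.9 -270.3  309.6]
```

{"method": "step_arm", "body": {
  "plan": [
    {"offset": [4, 0.2, 3], "rot": [0, 0, 0], "gripper": 0},
    {"offset": [8.5, 0.3, 6], "rot": [0, 0, 0], "gripper": 0},
    {"offset": [8.5, 0.3, 10], "rot": [0, 0, 0], "gripper": 0},
    {"offset": [8.5, 0.3, 13], "rot": [0, 0, 0], "gripper": 0},
    {"offset": [8.5, 0.3, 15], "rot": [0, 0, 0], "gripper": 0},
    {"offset": [8.5, 0.3, 15.5], "rot": [0, 0, 0], "gripper": 0},
    {"offset": [8.5, 0.3, 15.8], "rot": [0, 0, 0], "gripper": 0},
    {"offset": [8.5, 0.3, 15.8], "rot": [0, 0, 0], "gripper": 0}
  ]
}}

```text
time_s: 2.2
eef_pos: [559.9, -300.4, 153.0]
ee_rot: [0.0, 0.987, -0.16, 0.001]
force: [0.8, -0.6, 0.5]
grip_width: 0.001
grip_force: 0.0
```

```bash
python3 -c "
from go import *
go(559.6,-299.9,140,-.32)
c=cap('wrist');cv2.imwrite('pics/w2.png',c['color'][:,:,::-1])"
```

```text
off [-0.05 -0.04  1.3 ] rot [ 0.03 -0.08 -0.06] t 2.2 F [ 0.8 -0.6  0.5] pos [ 559.9 -300.4  153. ]
```

View pics/w2.png

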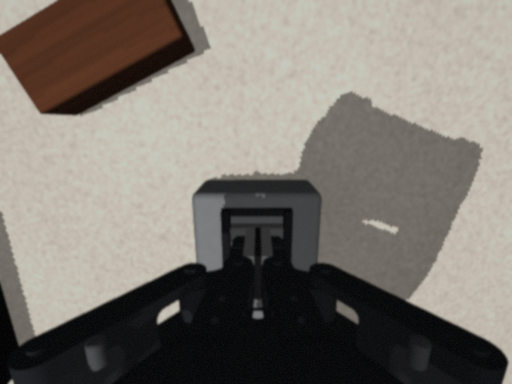

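The closed tips sit centred over the rocker's far end, just inside its frame at (257,235). I'll press down.

{"method": "step_arm", "body": {
  "plan": [
    {"offset": [0, 0, 0.4], "rot": [0, 0, 0], "gripper": 0},
    {"offset": [0, 0, 0.7], "rot": [0, 0, 0], "gripper": 0},
    {"offset": [0, 0, 0.9], "rot": [0, 0, 0], "gripper": 0},
    {"offset": [0, 0, 1.1], "rot": [0, 0, 0], "gripper": 0},
    {"offset": [0, 0, 1.3], "rot": [0, 0, 0], "gripper": 0},
    {"offset": [0, 0, 1.4], "rot": [0, 0, 0], "gripper": 0},
    {"offset": [0, 0, 1.4], "rot": [0, 0, 0], "gripper": 0}
  ]
}}

```text
time_s: 2.95
eef_pos: [560.3, -299.8, 138.2]
ee_rot: [0.0, 0.987, -0.159, 0.001]
force: [2.3, -0.9, 1.9]
grip_width: -0.003
grip_force: 1.1
```

{"method": "step_arm", "body": {
  "plan": [
    {"offset": [0, 0, 0.1], "rot": [0, 0, 0], "gripper": 0},
    {"offset": [0, 0, 0.1], "rot": [0, 0, 0], "gripper": 0}
  ]
}}

```text
time_s: 3.15
eef_pos: [560.2, -299.8, 137.1]
ee_rot: [0.0, 0.987, -0.159, 0.0]
force: [1.3, -0.5, 3.9]
grip_width: -0.002
grip_force: 1.6
```

{"method": "step_arm", "body": {
  "plan": [
    {"offset": [0, 0, 0.1], "rot": [0, 0, 0], "gripper": 0},
    {"offset": [0, 0, 0.1], "rot": [0, 0, 0], "gripper": 0}
  ]
}}

```text
time_s: 3.35
eef_pos: [560.2, -299.8, 136.1]
ee_rot: [0.0, 0.987, -0.159, 0.0]
force: [3.4, -0.3, 3.6]
grip_width: 0.002
grip_force: 2.0
```

{"method": "step_arm", "body": {
  "plan": [
    {"offset": [0, 0, 0.1], "rot": [0, 0, 0], "gripper": 0},
    {"offset": [0, 0, 0.1], "rot": [0, 0, 0], "gripper": 0}
  ]
}}

```text
time_s: 3.55
eef_pos: [560.2, -299.8, 135.0]
ee_rot: [0.0, 0.987, -0.159, 0.0]
force: [3.8, -0.9, 4.3]
grip_width: -0.0
grip_force: 2.4
```

{"method": "step_arm", "body": {
  "plan": [
    {"offset": [0, 0, 0.1], "rot": [0, 0, 0], "gripper": 0},
    {"offset": [0, 0, 0.1], "rot": [0, 0, 0], "gripper": 0}
  ]
}}

```text
time_s: 3.75
eef_pos: [560.1, -299.8, 133.9]
ee_rot: [0.0, 0.987, -0.159, 0.0]
force: [4.9, -0.9, 5.1]
grip_width: 0.002
grip_force: 2.5
```

```bash
python3 -c "
from h import *
s=sense();print(s['force'],s['wrist_torque'],s['grip_width'],s['joints'])
c=cap('wrist');a=c['color'][120:330,130:390,::-1];b=cap('scene')['color'][180:280,120:200,::-1]
cv2.imwrite('pics/w3.png',np.hstack([cv2.resize(a,(480,388)),cv2.resize(b,(310,388),interpolation=2)]))"
```

```text
[ 4.85891114 -0.87426793  5.11927359] [-0.17450831 -0.69832775  0.04105478] 0.00206420856821918 [-6.75507306e-01  7.16561710e-01  1.32677611e+00 -2.92288843e-05
  1.09773877e+00  1.21548941e+00]
```

View pics/w3.png

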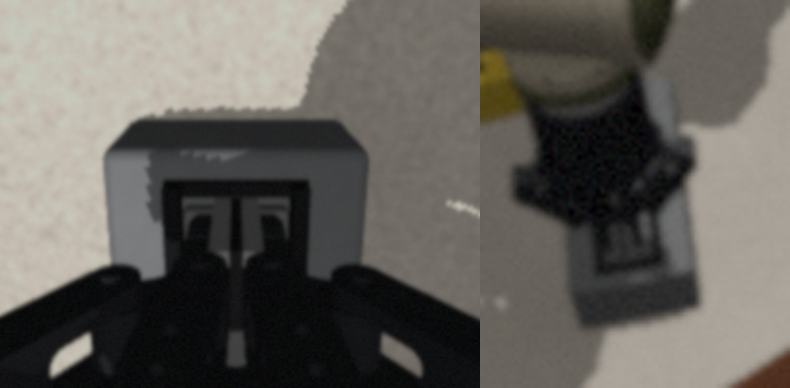

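The tips are still on the rocker at (235,240), with no hard stop felt yet. I'll stiffen the grip and press a little further.

{"method": "step_arm", "body": {
  "plan": [
    {"offset": [0, 0, 0.05], "rot": [0, 0, 0], "gripper": 0},
    {"offset": [0, 0, 0.1], "rot": [0, 0, 0], "gripper": 0}
  ],
  "squeeze": 80
}}

```text
time_s: 4.05
eef_pos: [560.1, -299.8, 133.4]
ee_rot: [0.0, 0.987, -0.159, 0.0]
force: [2.6, 0.1, 9.9]
grip_width: 0.004
grip_force: 5.3
```

{"method": "step_arm", "body": {
  "plan": [
    {"offset": [0, 0, 0.1], "rot": [0, 0, 0], "gripper": 0},
    {"offset": [0, 0, 0.1], "rot": [0, 0, 0], "gripper": 0}
  ]
}}

```text
time_s: 4.25
eef_pos: [560.2, -299.8, 133.2]
ee_rot: [0.0, 0.987, -0.159, 0.0]
force: [0.9, 1.1, 14.1]
grip_width: 0.006
grip_force: 6.9
```

Force now rises with almost no motion, so this is the hard stop. I'll press once more, then lift and check.

{"method": "step_arm", "body": {
  "plan": [
    {"offset": [0, 0, 0.1], "rot": [0, 0, 0], "gripper": 0},
    {"offset": [0, 0, 0.1], "rot": [0, 0, 0], "gripper": 0},
    {"offset": [0, 0, -0.5], "rot": [0, 0, 0], "gripper": 0},
    {"offset": [0, 0, -3], "rot": [0, 0, 0], "gripper": 0},
    {"offset": [-3, 0, -7], "rot": [0, 0, 0], "gripper": 0},
    {"offset": [-7, 0, -11], "rot": [0, 0, 0], "gripper": 0},
    {"offset": [-10, 0, -13], "rot": [0, 0, 0], "gripper": 0},
    {"offset": [-10, 0, -13], "rot": [0, 0, 0], "gripper": 0}
  ]
}}

```text
time_s: 5.05
eef_pos: [462.7, -267.3, 264.5]
ee_rot: [0.001, 0.987, -0.16, 0.0]
force: [-0.1, -0.1, -0.4]
grip_width: 0.001
grip_force: 0.0
```

Run:
```python
from fit import *
import pickle
def prof(P):
    u=np.array([np.cos(.32),-np.sin(.32)]); v=np.array([-u[1],u[0]])
    d=P[...,:2]-[487.5,-276]; a=d@u-50; b=d@v; o=[]
    for k in (-27,-18,-9,9,18,24,27):
        m=(abs(a-k)<3)&(abs(b)<12); o.append((k,round(float(np.nanmedian(P[m][:,2])),1)))
    return o
print(prof(pts(pickle.load(open("w1.pkl","rb")))))
c=cap("wrist"); print(prof(pts(c)),c["s"]["eef_pos"],c["s"]["force"])
c=cap("scene"); P=pts(c);print(fit(P,560,4,55.5))
from go import *
go(602.7+0,-10,160,-.32)
```

```text
[(-27, 61.1), (-18, 62.3), (-9, 63.5), (9, 66.1), (18, 67.4), (24, 68.3), (27, 68.7)]
[(-27, 68.6), (-18, 67.6), (-9, 66.2), (9, 63.7), (18, 62.4), (24, 61.5), (27, 61.1)] [ 462.74493233 -267.28742124  264.54251933] [-0.12833007 -0.12969711 -0.36164792]
(array([560.31628418,   2.43222046]), [90.18519592285156, 170.1839141845703], np.float32(-0.3182115), np.float64(55.941490902209125), 933)
off [  5.01 -28.83  10.15] rot [-0.03  0.1  -0.04] t 5.15 F [-0.1 -1.1 -0.1] pos [ 464.5 -267.9  261.5]
```

The rocker slope went from +0.14 to −0.14, so it is fully on. Next I'll move over the starter.

{"method": "step_arm", "body": {
  "plan": [
    {"offset": [0, -4.5, 0], "rot": [0, 0, 0], "gripper": 0},
    {"offset": [0, -9, 0], "rot": [0, 0, 0], "gripper": 0},
    {"offset": [0, -13.5, 0], "rot": [0, 0, 0], "gripper": 0},
    {"offset": [0, -18, 0], "rot": [0, 0, 0], "gripper": 0},
    {"offset": [0, -22.5, 0], "rot": [0, 0, 0], "gripper": 0},
    {"offset": [0, -27, 0], "rot": [0, 0, 0], "gripper": 0},
    {"offset": [0, -28.8, 0], "rot": [0, 0, 0], "gripper": 0},
    {"offset": [0, -28.8, 0], "rot": [0, 0, 0], "gripper": 0},
    {"offset": [0, -28.8, 0], "rot": [0, 0, 0], "gripper": 0}
  ]
}}

```text
time_s: 6.05
eef_pos: [555.7, 5.0, 260.3]
ee_rot: [0.0, 0.987, -0.159, -0.002]
force: [-0.5, -1.1, 0.0]
grip_width: 0.003
grip_force: 0.0
```

Run:
```python
from fit import *
from go import *
c=cap("wrist"); P=pts(c); cv2.imwrite("pics/w4.png",c["color"][:,:,::-1])
print(fit(P,560,4,54)); f=fit(P,603,-10,66,40,4); print("button",f)
m=(np.hypot(P[...,0]-603,P[...,1]+10)<40)&(abs(P[...,2]-66)<4); print(np.nanmean(P[m],0))
go(f[0][0],f[0][1],150,-.32)
```

```text
(array([563.43994141,   2.13121796]), [90.23020935058594, 167.62744140625], np.float32(-0.32076946), np.float64(55.810998023889795), 9750)
button (array([605.46563721, -11.49495506]), [30.2264404296875, 31.410531997680664], np.float32(-0.30306536), np.float64(68.84098564569423), 788)
[605.65516025 -12.0125153   68.82118356]
off [ 5.26 -0.07 11.05] rot [ 0.04  0.14 -0.04] t 6.1 F [ 0.9 -1.1  0. ] pos [555.6   4.4 260.7]
```

View pics/w4.png

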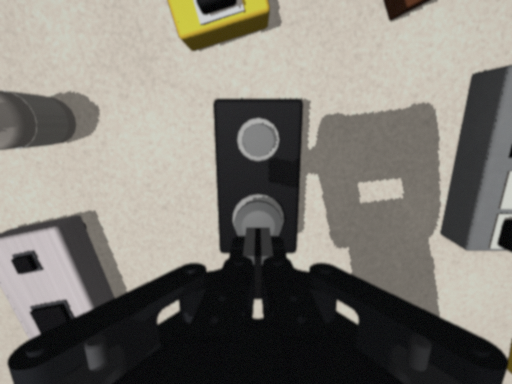

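The start button is at (258,138), straight ahead, with the mushroom at (258,215). I'll move forward first, then go down.

{"method": "step_arm", "body": {
  "plan": [
    {"offset": [3, 0, 0], "rot": [0, 0, 0], "gripper": 0},
    {"offset": [5.2, 0, 2], "rot": [0, 0, 0], "gripper": 0},
    {"offset": [5.2, 0, 6], "rot": [0, 0, 0], "gripper": 0},
    {"offset": [5.2, 0, 9], "rot": [0, 0, 0], "gripper": 0},
    {"offset": [5.2, 0, 11], "rot": [0, 0, 0], "gripper": 0},
    {"offset": [5.2, 0, 11.5], "rot": [0, 0, 0], "gripper": 0},
    {"offset": [5.2, 0, 11.5], "rot": [0, 0, 0], "gripper": 0}
  ]
}}

```text
time_s: 6.8
eef_pos: [605.0, -12.1, 146.6]
ee_rot: [0.0, 0.987, -0.16, -0.001]
force: [0.7, -0.1, 0.5]
grip_width: 0.0
grip_force: 0.0
```

{"method": "step_arm", "body": {
  "plan": [
    {"offset": [0, 0, 0.2], "rot": [0, 0, 0], "gripper": 0},
    {"offset": [0, 0, 0.4], "rot": [0, 0, 0], "gripper": 0},
    {"offset": [0, 0, 0.6], "rot": [0, 0, 0], "gripper": 0},
    {"offset": [0, 0, 0.8], "rot": [0, 0, 0], "gripper": 0},
    {"offset": [0, 0, 1.0], "rot": [0, 0, 0], "gripper": 0},
    {"offset": [0, 0, 1.1], "rot": [0, 0, 0], "gripper": 0},
    {"offset": [0, 0, 1.1], "rot": [0, 0, 0], "gripper": 0}
  ],
  "squeeze": 100
}}

```text
time_s: 7.5
eef_pos: [605.3, -11.2, 136.1]
ee_rot: [0.0, 0.987, -0.159, 0.0]
force: [1.7, -0.3, 4.1]
grip_width: -0.003
grip_force: 1.9
```

{"method": "step_arm", "body": {
  "plan": [
    {"offset": [0, 0, 0.1], "rot": [0, 0, 0], "gripper": 0},
    {"offset": [0, 0, 0.2], "rot": [0, 0, 0], "gripper": 0},
    {"offset": [0, 0, 0.2], "rot": [0, 0, 0], "gripper": 0}
  ]
}}

```text
time_s: 7.8
eef_pos: [605.3, -11.2, 134.6]
ee_rot: [0.0, 0.987, -0.159, 0.0]
force: [-1.2, -0.7, 6.8]
grip_width: -0.002
grip_force: 4.0
```

{"method": "step_arm", "body": {
  "plan": [
    {"offset": [0, 0, 0.1], "rot": [0, 0, 0], "gripper": 0},
    {"offset": [0, 0, 0.15], "rot": [0, 0, 0], "gripper": 0}
  ]
}}

```text
time_s: 8.0
eef_pos: [605.4, -11.2, 134.3]
ee_rot: [0.0, 0.987, -0.159, 0.001]
force: [-6.5, 0.5, 21.1]
grip_width: -0.003
grip_force: 10.3
```

The button is fully in, at a hard 21 N. I'll hold it there for two seconds.

{"method": "step_arm", "body": {
  "plan": [
    {"offset": [0, 0, 0], "rot": [0, 0, 0], "gripper": 0},
    {"offset": [0, 0, 0], "rot": [0, 0, 0], "gripper": 0},
    {"offset": [0, 0, 0], "rot": [0, 0, 0], "gripper": 0},
    {"offset": [0, 0, 0], "rot": [0, 0, 0], "gripper": 0},
    {"offset": [0, 0, 0], "rot": [0, 0, 0], "gripper": 0},
    {"offset": [0, 0, 0], "rot": [0, 0, 0], "gripper": 0},
    {"offset": [0, 0, 0], "rot": [0, 0, 0], "gripper": 0},
    {"offset": [0, 0, 0], "rot": [0, 0, 0], "gripper": 0},
    {"offset": [0, 0, 0], "rot": [0, 0, 0], "gripper": 0},
    {"offset": [0, 0, 0], "rot": [0, 0, 0], "gripper": 0}
  ]
}}

```text
time_s: 9.0
eef_pos: [605.3, -11.2, 134.3]
ee_rot: [0.0, 0.987, -0.159, 0.001]
force: [-5.7, -0.3, 18.6]
grip_width: 0.0
grip_force: 9.1
```

{"method": "step_arm", "body": {
  "plan": [
    {"offset": [0, 0, 0], "rot": [0, 0, 0], "gripper": 0},
    {"offset": [0, 0, 0], "rot": [0, 0, 0], "gripper": 0},
    {"offset": [0, 0, 0], "rot": [0, 0, 0], "gripper": 0},
    {"offset": [0, 0, 0], "rot": [0, 0, 0], "gripper": 0},
    {"offset": [0, 0, 0], "rot": [0, 0, 0], "gripper": 0},
    {"offset": [0, 0, 0], "rot": [0, 0, 0], "gripper": 0},
    {"offset": [0, 0, 0], "rot": [0, 0, 0], "gripper": 0},
    {"offset": [0, 0, 0], "rot": [0, 0, 0], "gripper": 0},
    {"offset": [0, 0, 0], "rot": [0, 0, 0], "gripper": 0},
    {"offset": [0, 0, -1], "rot": [0, 0, 0], "gripper": 0},
    {"offset": [0, 0, -5], "rot": [0, 0, 0], "gripper": 0},
    {"offset": [0, 0, -9], "rot": [0, 0, 0], "gripper": 0}
  ]
}}

```text
time_s: 10.2
eef_pos: [604.5, -11.0, 222.5]
ee_rot: [-0.0, 0.987, -0.159, -0.002]
force: [-0.5, 0.3, 0.2]
grip_width: 0.003
grip_force: 0.0
```

Run:
```python
from fit import *
from go import *
c=cap("scene"); P=pts(c); print(fit(P,508,293,50.5)); 
c=cap("side"); P=pts(c); print(fit(P,508,293,50.5)); 
go(450,300,245,-.1)
```

```text
(array([507.91137695, 293.27191162]), [100.87716674804688, 162.08262634277344], np.float32(-0.11589504), np.float64(50.71913633249739), 751)
(array([508.60955811, 297.09649658]), [103.01654815673828, 163.27984619140625], np.float32(-0.11911136), np.float64(50.8424943453925), 1391)
off [-24.63 -24.63  -1.93] rot [-1.000e-02 -5.000e-01 -1.261e+01] t 10.3 F [-0.5  1.  -0. ] pos [606.5 -11.3 227.6]
```

{"method": "step_arm", "body": {
  "plan": [
    {"offset": [-3, -3, -1], "rot": [0, 0, 0], "gripper": 0},
    {"offset": [-6, -6, -2], "rot": [0, 0, 0], "gripper": 0},
    {"offset": [-9, -9, -2], "rot": [0, 0, -3], "gripper": 0},
    {"offset": [-12, -12, -2], "rot": [0, 0, -6], "gripper": 0},
    {"offset": [-15, -15, -2], "rot": [0, 0, -9], "gripper": 0},
    {"offset": [-18, -18, -2], "rot": [0, 0, -12.6], "gripper": 0},
    {"offset": [-21, -21, -2], "rot": [0, 0, -12.6], "gripper": 0},
    {"offset": [-24.6, -24.6, -2], "rot": [0, 0, -12.6], "gripper": 0},
    {"offset": [-24.6, -24.6, -2], "rot": [0, 0, -12.6], "gripper": 0},
    {"offset": [-24.6, -24.6, -2], "rot": [0, 0, -12.6], "gripper": 0}
  ]
}}

```text
time_s: 11.3
eef_pos: [448.3, 300.3, 241.6]
ee_rot: [0.0, 0.999, -0.049, -0.001]
force: [1.2, -0.8, 0.7]
grip_width: -0.002
grip_force: 0.0
```

Run:
```python
from fit import *
from go import *
c=cap("wrist"); P=pts(c); I=c["color"]; cv2.imwrite("pics/w5.png",I[:,:,::-1])
f=fit(P,508,294,50,150,5); print(f)
u=np.array([np.cos(f[2]),np.sin(f[2])]); print("from fit (near end cut?)",f[0]-35*u, "far-end",f[0]+u*(f[1][1]/2-115))
m=(I.max(2)<70)&(np.hypot(P[...,0]-473,P[...,1]-297)<45)&(P[...,2]>54)
q=P[m]; print("key",cv2.minAreaRect(q[:,:2].astype(np.float32)),np.median(q[:,2]),len(q))
m=(I.max(2)<90)&(np.hypot(P[...,0]-553,P[...,1]-289)<30)&(P[...,2]>54)
q=P[m]; print("small",cv2.minAreaRect(q[:,:2].astype(np.float32)),np.median(q[:,2]),len(q))
go(473.5,297.5,150,-.1)
```

```text
(array([511.39337158, 294.33984375]), [100.19606018066406, 160.3441925048828], np.float32(-0.11082559), np.float64(50.84840462297328), 15365)
from fit (near end cut?) [476.60809326 298.21080399] far-end [476.77913284 298.19177032]
key ((468.0152893066406, 297.61737060546875), (87.4837646484375, 58.0934944152832), 85.28790283203125) 248.23627228743902 34508
small ((555.6984252929688, 289.1566467285156), (22.511560440063477, 20.738750457763672), 83.53799438476562) 59.741684592268555 576
off [ 2.47 -0.06  9.18] rot [0.04 0.05 0.  ] t 11.35 F [-1.1  0.1  0. ] pos [449.  299.4 241.8]
```

View pics/w5.png

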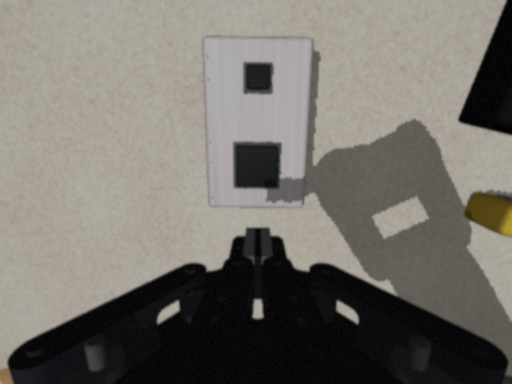

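The larger key is at (257,165), the one nearer the robot, at about (476,298) in world coordinates. The smaller key is at (258,77).

{"method": "step_arm", "body": {
  "plan": [
    {"offset": [2.7, -0.1, 1], "rot": [0, 0, 0], "gripper": 0},
    {"offset": [2.7, -0.1, 4], "rot": [0, 0, 0], "gripper": 0},
    {"offset": [2.7, -0.1, 7], "rot": [0, 0, 0], "gripper": 0},
    {"offset": [2.7, -0.1, 9], "rot": [0, 0, 0], "gripper": 0},
    {"offset": [2.7, -0.1, 10], "rot": [0, 0, 0], "gripper": 0},
    {"offset": [2.7, -0.1, 10.4], "rot": [0, 0, 0], "gripper": 0},
    {"offset": [2.7, -0.1, 10.4], "rot": [0, 0, 0], "gripper": 0},
    {"offset": [2.7, -0.1, 10.4], "rot": [0, 0, 0], "gripper": 0}
  ]
}}

```text
time_s: 12.15
eef_pos: [476.5, 297.9, 139.4]
ee_rot: [-0.0, 0.999, -0.05, 0.001]
force: [0.1, 0.5, -0.1]
grip_width: -0.001
grip_force: 0.0
```

{"method": "step_arm", "body": {
  "plan": [
    {"offset": [0, 0, 0.2], "rot": [0, 0, 0], "gripper": 0},
    {"offset": [0, 0, 0.4], "rot": [0, 0, 0], "gripper": 0},
    {"offset": [0, 0, 0.6], "rot": [0, 0, 0], "gripper": 0},
    {"offset": [0, 0, 0.8], "rot": [0, 0, 0], "gripper": 0},
    {"offset": [0, 0, 0.9], "rot": [0, 0, 0], "gripper": 0},
    {"offset": [0, 0, 0.9], "rot": [0, 0, 0], "gripper": 0}
  ]
}}

```text
time_s: 12.75
eef_pos: [476.0, 298.1, 129.4]
ee_rot: [-0.0, 0.999, -0.05, 0.0]
force: [0.8, 0.6, 1.7]
grip_width: -0.001
grip_force: 0.8
```

{"method": "step_arm", "body": {
  "plan": [
    {"offset": [0, 0, 0.1], "rot": [0, 0, 0], "gripper": 0},
    {"offset": [0, 0, 0.15], "rot": [0, 0, 0], "gripper": 0}
  ]
}}

```text
time_s: 12.95
eef_pos: [476.0, 298.1, 128.0]
ee_rot: [-0.0, 0.999, -0.05, 0.0]
force: [-0.9, 0.5, 2.9]
grip_width: -0.001
grip_force: 1.9
```

{"method": "step_arm", "body": {
  "plan": [
    {"offset": [0, 0, 0.1], "rot": [0, 0, 0], "gripper": 0},
    {"offset": [0, 0, 0.2], "rot": [0, 0, 0], "gripper": 0},
    {"offset": [0, 0, 0.2], "rot": [0, 0, 0], "gripper": 0}
  ]
}}

```text
time_s: 13.25
eef_pos: [476.0, 298.1, 125.7]
ee_rot: [-0.0, 0.999, -0.05, -0.0]
force: [-1.2, 0.9, 1.5]
grip_width: 0.001
grip_force: 1.0
```

{"method": "step_arm", "body": {
  "plan": [
    {"offset": [0, 0, 0.1], "rot": [0, 0, 0], "gripper": 0},
    {"offset": [0, 0, 0.1], "rot": [0, 0, 0], "gripper": 0}
  ]
}}

```text
time_s: 13.45
eef_pos: [476.0, 298.1, 125.6]
ee_rot: [-0.0, 0.999, -0.05, 0.0]
force: [-4.1, -1.2, 9.5]
grip_width: 0.001
grip_force: 5.0
```

{"method": "step_arm", "body": {
  "plan": [
    {"offset": [0, 0, 0.1], "rot": [0, 0, 0], "gripper": 0},
    {"offset": [0, 0, 0.1], "rot": [0, 0, 0], "gripper": 0}
  ]
}}

```text
time_s: 13.65
eef_pos: [476.1, 298.1, 125.5]
ee_rot: [-0.0, 0.999, -0.05, 0.0]
force: [-7.2, -1.8, 18.9]
grip_width: -0.004
grip_force: 9.3
```

The hard stop is reached. I'll lift straight up and verify.

{"method": "step_arm", "body": {
  "plan": [
    {"offset": [0, 0, -0.3], "rot": [0, 0, 0], "gripper": 0},
    {"offset": [0, 0, -1.5], "rot": [0, 0, 0], "gripper": 0},
    {"offset": [0, 0, -5], "rot": [0, 0, 0], "gripper": 0},
    {"offset": [-1, 0, -9], "rot": [0, 0, 0], "gripper": 0},
    {"offset": [-3, 0, -12], "rot": [0, 0, 0], "gripper": 0},
    {"offset": [-3, 0, -12], "rot": [0, 0, 0], "gripper": 0},
    {"offset": [-3, 0, -12], "rot": [0, 0, 0], "gripper": 0}
  ]
}}

```text
time_s: 14.35
eef_pos: [446.1, 301.0, 244.3]
ee_rot: [-0.0, 0.999, -0.05, 0.001]
force: [0.0, 0.2, 0.0]
grip_width: 0.006
grip_force: 0.0
```

Run:
```python
from fit import *
c=cap("wrist"); P=pts(c); f=fit(P,508,294,50,150,2.0); print(f)
for n,x,y in (("run",476.5,298),("small",555.7,289.2)):
    m=np.hypot(P[...,0]-x,P[...,1]-y)<7; m&=P[...,2]<80; print(n,np.median(P[m][:,2]))
m=(np.hypot(P[...,0]-516,P[...,1]-293)<8); print("box top",np.median(P[m][:,2]))
c=cap("scene"); P=pts(c)
for n,x,y in (("start",603,-11.7),("stop",522,15),("rocker",557,-299)):
    m=np.hypot(P[...,0]-x,P[...,1]-y)<8; print(n,np.median(P[m][:,2]))
cv2.imwrite("pics/end.png",cv2.resize(c["color"][:,:,::-1],(800,600)))
print(fit(P,508,293,50.5), c["s"]["force"],c["s"]["time_s"])
```

```text
(array([511.62231445, 294.24200439]), [99.5390625, 159.09835815429688], np.float32(-0.11102264), np.float64(50.77549864389036), 13560)
run 53.892221530670724
small 59.90094175709818
box top 50.8703569019292
start 69.2261790109178
stop 81.24943392577609
rocker 60.70886243817859
(array([508.67828369, 292.59448242]), [101.51529693603516, 161.6269073486328], np.float32(-0.09686773), np.float64(50.93431733602789), 834) [ 0.17181285 -0.1793225  -0.67441092] 14.4
```

View pics/end.png

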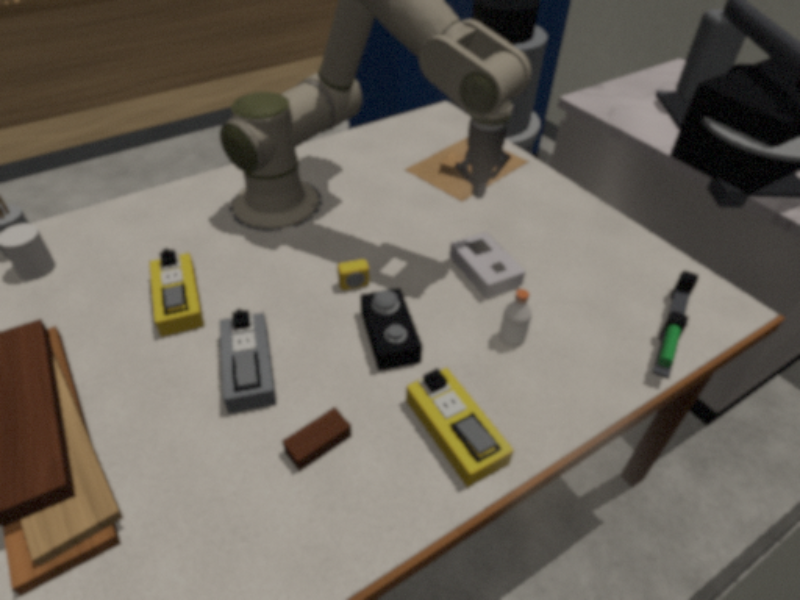

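The final view shows everything in its starting place, with the saw box still at (487,263). The larger key is in (54 mm, against 60 mm for the smaller one), the start button is back out, and the stop button is untouched.

```bash
python3 -c "
from rig import *
print(finish_job())"
```

```text
the job is handed in; nothing more can be done
None
```

The job is handed in at about 14 s: rocker fully on, start button held in for about two seconds and back out, and larger key left in; the stop button and smaller key stayed out, and nothing else looks moved.

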